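# Refit the radio's selector knob and hold it pressed

## Task

The selector knob of the desk radio has come off and lies in the drawer of the black monitor riser. Pull the drawer open by its handle, take the knob out, turn it so that the D-shaped hole under it matches the D-shaped shaft on top of the radio, and push it fully home on the shaft. Then press the knob down so that the sprung shaft is at the bottom of its travel, and finish while still holding it pressed there: do not let go; leave the cup, the pen and the glass dish where they are.

Things in the scene. Friction and masses are not known exactly. Their poses are not given: they have to be found in the camera images.
- riser: The black plastic monitor riser, 240 deep (x) x 340 wide (y) x 90 mm high, fixed on the desk; origin at the centre of its underside, its drawer side faces -x. A glass dish and a pen lie on its top, more than 70 mm behind its drawer side.
- riser_drawer0_handle (a point): Middle of the drawer's handle: a level steel bar 11 mm thick, 120 mm long (on two 8 mm stems 102 mm apart), 35 mm in front of the drawer's 15 mm thick grey front and 38 mm below the riser's top. Its x axis points into the riser (the drawer pulls out along -x), its y axis runs along the bar.
- riser_drawer0 (a joint): Opening of the drawer in m, 0 shut, 0.166 fully out; starts up to 20 mm ajar, slides with 1 N of friction, stays where left. The knob lies behind its front: pull it out by 130 mm or more to make room for a gripper over the knob.
- drawer_floor (a point): On the drawer's floor (22 mm above the desk), 54 mm behind the inner side of its front, midway across; moves with the drawer. The drawer is 298 mm wide inside; walls reach 46 mm and the front panel's top 54 mm above the floor; a divider 30 mm high crosses it 52 mm behind this point. The knob stands near here, within 25 mm in x and 95 mm in y.
- knob: Loose selector knob standing on its underside: black round skirt 48 mm across, 20 mm high, with a grey finger bar on top, 46 long (x), 12 wide (y), 18 mm high; 38 mm in all, about 110 g. Origin at the underside's centre, z up. A white line marks the bar's +x end. Blind D-hole in the underside, 16 deep, 19.4 mm across, its flat on the +x side 2.6 mm from the axis. Fingertips may rest on the skirt.
- radio: Wooden desk radio, 130 deep (x) x 220 wide (y) x 100 mm high, fixed on the desk; origin at the centre of its underside. The shaft stands on its top, 40 mm to -y of the middle.
- shaft_seat (a point): Middle of the upper face of the white collar (32 mm across, 9 mm above the radio's top) from which the brass D-shaft rises 15 mm along z. Shaft 18 mm across, flat on the +x side 2 mm from the axis, round side chamfered 1 mm on top. The knob goes on with its x along this x (to about 0.1 rad) and is home when its underside is on the collar. It turns only against 0.08 N m, and sinks when pressed.
- plunger (a joint): How far collar and shaft are pressed down into the radio, in m: 0 released, 0.005 at the bottom stop. Springy: it starts to move at about 4.5 N and needs about 12 N at the bottom; it springs back when let go.
- cup: White ceramic tea cup, 80 mm across, 70 mm high, upright on the desk to the right (-y) of the riser; origin at the centre of its underside. To be left alone.
- dish: Round glass dish, 90 mm across, 28 mm high, on the middle of the riser's top; origin at the centre of its underside. To be left alone.
- pen: Stainless steel pen, 132 mm long (y axis), 10 mm thick, lying on the middle of the riser's top; origin at the middle of its underside. To be left alone.

How it is judged:
By the outcome, as a careful person would: the job done as asked, in the order asked, and still so for the second after the job is handed in, while the arm keeps its last pose, push and grip.
It also fails if it takes over 64 s, if anything falls off the work surface, if the arm or the gripper's body presses on something with over 40 N, if the wrist force passes 120 N, or if a joint passes its speed limit or range.

## Robot

A 6-joint arm with a two-finger parallel gripper is mounted at the origin on the work surface. World frame = base frame: x ahead of the robot, y to its left, z up, the work surface at z = 0. Lengths are in m, angles in rad, forces in N, time in s.
With the tool pointing down it reaches from about 0.35 to 0.85 m from the base axis. Payload 8.1 kg.
Tool frame: the origin (TCP) lies midway between the tips of the shut fingers; the grasp point (between the pads) lies 19 mm behind it; z points along the fingers, y is the line along which they close (so a half turn about z gives the same grasp; the last joint's range is limited). The gripper opens to 93 mm and grips with 3 to 60 N. Pads are 15 mm wide; open, the fingers measure 128 mm over their backs; the gripper's body (75 mm by 188 mm) begins 65 mm behind the grasp point.
Start: joints at [1.085, 0.13, 1.488, -0, 1.523, -0.085], TCP at [0.234, 0.552, 0.219] pointing down, gripper open.
Joint ranges: [-2.96, 2.96], [-0.89, 2.26], [0.02, 2.5], [-1.34, 4.48], [0, 2.73], [-2.66, 2.66]. Speed limits (rad/s): [2.39, 2.39, 2.79, 3.14, 3.14, 3.14].

## Interface

Orientations are given as a unit quaternion [x, y, z, w].
In Python, from station import robot gives the robot as it stands.
- The arm moves only by the tool carry_out, never from a script. Its argument "series" is a list of rows, each an object with "translation": the shift along the tool's x, y, z in cm, a list of three; "angular": the turn, a rotation vector about the tool's x, y, z in rad, a list of three; "fingers": the opening, from 0 (shut) to 1 (fully open). A call has 1 to 5 rows; each row shifts and turns the commanded pose from where the row before left it, along the tool's axes as they then stand; what a row does not reach is not made up. A row lasts 1/10 s, in which the tool goes at most 50 mm and 8.59 degrees, less where a joint would pass 70% of its speed; a pose out of reach is approached as far as the arm can. A call is refused whole if a number of a shift passes 5 or a number of a turn 0.15, either way. A call with a gripper value outside its range is refused whole. The fingers move at their own pace and stop on an object; "grip_force" is the grip in N (left out, the last holds). Time passes only in rows, so rows that do not move let the fingers close. It gives the time, the measured TCP pose, the force, the opening and the grip force at its end, in the units of the state.
- robot.sense(): the state, without advancing time (a new reading comes with each control period).
- robot.get_image(name): name is "side" or "top" or "wrist"; returns a dict with "pixels" (480x640x3 uint8, blue, green, red), "mtx" (3x3 intrinsics, pixels), "world_to_cam" (4x4, takes a point from world to camera coordinates). Camera axes: x right, y up, looking along -z (the intrinsics and any distortion apply to the point x, -y, -z); pixel columns grow to the right and rows downward; lengths in m; the calibration is good to about 2 mm. A picture is of the moment at which its call begins. There is no depth.
- robot.close_job(): hands the job in; it is judged then, once.
The state is a dict: "time": time; "joints": joint angles; "qd": joint speeds; "effort": joint torques, N m; "eef_pos": TCP position; "orientation": TCP orientation; "wrist_force": force on the tool from outside, world axes, zero at the start; "wrist_torque": the same for the moment, N m; "grip_width": finger opening in m; "grip_force": force on a finger pad.
Only numpy, scipy, OpenCV 4.12 (cv2) and the standard library are available. Lean on these libraries where they do the work, as an engineer would, in place of code of your own. Each camera call takes 0.05 s, during which the arm holds its last target. There are 200 camera calls.

## Working session

There is one attempt and no reset: what is moved stays moved. The work goes in short steps, Python scripts to look and compute and a tool call to move; the robot and the scene stay as the last step left them, time stands still between calls to the robot, and variables do not carry over. Pictures are saved under pics/ and viewed, at most 10 in all, crops included, and the job is handed in when it is done.

Besides the shell and the picture viewer there is one more tool, called after "Request:" as name(argument=value, ...), one argument or row to a line, values as JSON. carry_out: Moves the arm, as the interface text tells. Its arguments: {"type":"object","properties":{"series":{"type":"array","items":{"type":"object","properties":{"translation":{"type":"array","items":{"type":"number"}},"angular":{"type":"array","items":{"type":"number"}},"fingers":{"type":"number"}}}},"grip_force":{"type":"number"}},"required":["series"]}

```bash
ls; mkdir -p pics
python3 - <<'E'
from station import robot
import cv2,numpy as np
s=robot.sense();print(s)
a=[]
for n in("side","top"):
    d=robot.get_image(n);cv2.imwrite(f"pics/{n}0.png",d["pixels"]);np.savez(f"{n}0.npz",**d);print(n,d["mtx"],d["world_to_cam"],d.keys())
E
```

```text
pics
{'time': 0.0, 'joints': array([ 1.08462708e+00,  1.31165994e-01,  1.48924896e+00,  2.01426775e-06,
        1.52299242e+00, -8.54069501e-02]), 'qd': array([-8.08970676e-05, -6.28306003e-04,  8.60387442e-04, -4.62690840e-04,
       -3.11239590e-04,  5.63374454e-04]), 'effort': array([ 1.45286343e-03, -5.59847188e+01, -4.91762817e+01,  7.70515809e-02,
        3.54996650e-02, -1.45638664e-04]), 'eef_pos': array([0.23379402, 0.5519723 , 0.21760121]), 'orientation': array([ 1.99042835e-01,  9.79990371e-01, -8.70274831e-04, -2.56762666e-04]), 'wrist_force': array([ 0.61796092,  1.20502431, -0.07162978]), 'wrist_torque': array([-0.04658058,  0.00559981, -0.03294246]), 'grip_force': 0.0, 'grip_width': 0.09287024527104823}
side [[501.43978403   0.         319.1418245 ]
 [  0.         501.43978403 234.99176514]
 [  0.           0.           1.        ]] [[-0.99196759 -0.12647858 -0.00186229  0.62733213]
 [ 0.07812229 -0.62415706  0.77738335 -0.15622375]
 [-0.09948471  0.7709936   0.62902438 -0.90549568]
 [ 0.          0.          0.          1.        ]] dict_keys(['pixels', 'mtx', 'world_to_cam'])
top [[481.73120816   0.         319.78457148]
 [  0.         481.73120816 237.6601909 ]
 [  0.           0.           1.        ]] [[-0.02598978 -0.99964331 -0.00614723 -0.00878655]
 [ 0.99887911 -0.02621229  0.03941376 -0.6233185 ]
 [-0.03956083 -0.00511599  0.99920407 -1.06299845]
 [ 0.          0.          0.          1.        ]] dict_keys(['pixels', 'mtx', 'world_to_cam'])
```

View pics/top0.png

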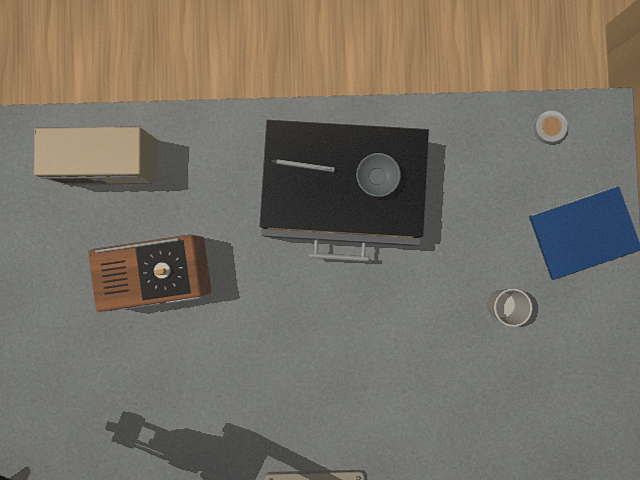

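View pics/side0.png

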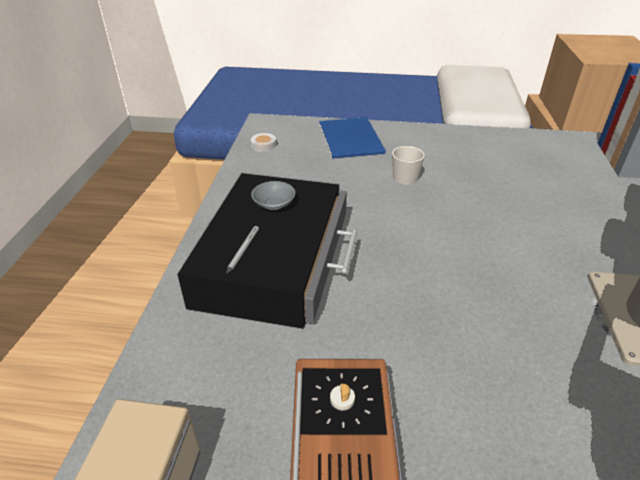

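Top view: the drawer handle is at about (343,257), the radio's shaft at about (162,271), the cup at (513,307). Side view: the handle is at about (350,250) and the shaft at (343,395).

```bash
cat > h.py <<'E'
import cv2,numpy as np
from scipy.spatial.transform import Rotation as R
def ray(d,uv):
    T=np.array(d["world_to_cam"]);K=np.array(d["mtx"])
    p=np.linalg.inv(K)@np.array([uv[0],uv[1],1.]);c=np.array([p[0],-p[1],-p[2]])
    return -T[:3,:3].T@T[:3,3], T[:3,:3].T@c
def onz(d,uv,z):
    o,r=ray(d,uv);return o+r*(z-o[2])/r[2]
def cross(d1,u1,d2,u2):
    o,a=ray(d1,u1);p,b=ray(d2,u2)
    t=np.linalg.lstsq(np.c_[a,-b],p-o,rcond=None)[0]
    x,y=o+a*t[0],p+b*t[1];return (x+y)/2,np.linalg.norm(x-y)
def proj(d,P):
    T=np.array(d["world_to_cam"]);K=np.array(d["mtx"]);c=T[:3,:3]@P+T[:3,3];q=K@[c[0],-c[1],-c[2]];return q[:2]/q[2]
def toolmove(s,dP):  # world shift -> tool cm
    return R.from_quat(s["orientation"]).inv().apply(dP)*100
E
python3 - <<'E'
from h import *
t=dict(np.load("top0.npz"));s=dict(np.load("side0.npz"))
for uv in [(267,121),(428,129),(424,237),(261,228)]: print("riser",onz(t,uv,.09).round(4))
im=t["pixels"].astype(int);g=im.max(2)
# handle bright bar
m=np.zeros(g.shape,np.uint8);m[253:266,300:390]=(g[253:266,300:390]>140)
c=max(cv2.findContours(m,0,2)[0],key=cv2.contourArea);print("bar",cv2.minAreaRect(c))
(r,_,_)=cv2.minAreaRect(c);print(onz(t,r,.052))
hsv=cv2.cvtColor(t["pixels"],cv2.COLOR_BGR2HSV)
m=cv2.inRange(hsv,(3,110,60),(20,255,255));m[:, :80]=0;m[:200]=0;m[330:]=0;m[:,230:]=0
c=cv2.findNonZero(m);print("radio",cv2.minAreaRect(c),cv2.boxPoints(cv2.minAreaRect(c)))
a=cv2.resize(t["pixels"][225:325,80:250],None,fx=4.5,fy=4.5,interpolation=2)[:,:765]
b=cv2.resize(s["pixels"][370:425,300:390],None,fx=4.5,fy=4.5,interpolation=2)
cv2.imwrite("pics/z1.png",np.vstack([a,]))
cv2.imwrite("pics/z2.png",b)
o=np.zeros((600,800,3),np.uint8);b2=cv2.resize(t["pixels"][245:297,135:190],(400,378),interpolation=2);b1=cv2.resize(s["pixels"][365:430,310:380],(400,371),interpolation=2)
o[:378,:400]=b2;o[:371,400:]=b1;b3=cv2.resize(t["pixels"][225:270,250:430],(800,200));o[395:595]=b3;cv2.imwrite("pics/z.png",o)
E
```

```text
riser [0.8669 0.0786 0.09  ]
riser [ 0.8407 -0.257   0.09  ]
riser [ 0.6155 -0.2409  0.09  ]
riser [0.643  0.0959 0.09  ]
bar ((337.960205078125, 256.59735107421875), (58.13760757446289, 1.7294939756393433), 3.814074993133545)
[ 0.57962894 -0.0631925   0.052     ]
radio ((149.00001525878906, 272.0), (62.3029899597168, 116.29891967773438), 81.46923065185547) [[ 86.87286 249.81906]
 [201.8851  232.56723]
 [211.12717 294.18094]
 [ 96.11493 311.43277]]
```

View pics/z.png

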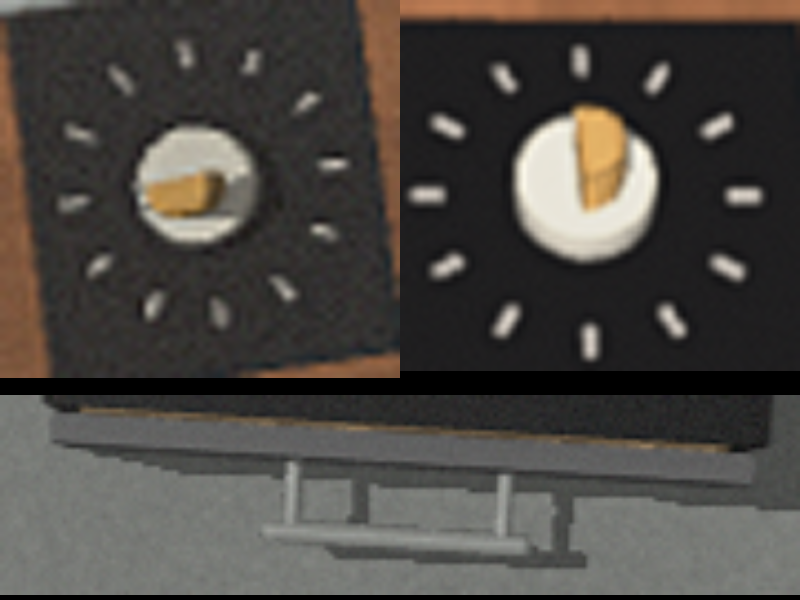

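The zoom shows the brass D with its flat on the image's upper side, which is +x, and a yaw close to the radio's. The handle bar is centred near top-view pixel (339,257). I'll turn the tool to the riser's yaw (-0.078 rad) and go above the handle.

Request:
carry_out(
  series=[
    {"angular": [0, 0, 0.15], "fingers": 0.27},
    {"angular": [0, 0, 0.15], "fingers": 0.27},
    {"angular": [0, 0, 0.15], "fingers": 0.27},
    {"angular": [0, 0, 0.15], "fingers": 0.27},
    {"angular": [0, 0, 0.15], "fingers": 0.27},
  ],
)

```text
invalid input
```

Request:
carry_out(
  series=[
    {"angular": [0, 0, 0.15], "fingers": 0.27},
    {"angular": [0, 0, 0.15], "fingers": 0.27},
    {"angular": [0, 0, 0.15], "fingers": 0.27},
    {"angular": [0, 0, 0.05], "fingers": 0.27},
    {"translation": [0, 0, 0], "fingers": 0.27},
  ],
)

```text
invalid input
```

Each row probably has to give all three fields.

Request:
carry_out(
  series=[
    {"translation": [0, 0, 0], "angular": [0, 0, 0.15], "fingers": 0.27},
    {"translation": [0, 0, 0], "angular": [0, 0, 0.15], "fingers": 0.27},
    {"translation": [0, 0, 0], "angular": [0, 0, 0.15], "fingers": 0.27},
    {"translation": [0, 0, 0], "angular": [0, 0, 0.15], "fingers": 0.27},
    {"translation": [0, 0, 0], "angular": [0, 0, 0.15], "fingers": 0.27},
  ],
  grip_force=20,
)

```text
time: 0.6
eef_pos: [0.2339, 0.5521, 0.218]
orientation: [0.547, 0.837, -0.001, 0.0]
wrist_force: [-0.3, -0.7, -0.5]
grip_width: 0.0578
grip_force: 0.0
```

Request:
carry_out(
  series=[
    {"translation": [0, 0, 0], "angular": [0, 0, 0.15], "fingers": 0.27},
    {"translation": [0, 0, 0], "angular": [0, 0, 0.15], "fingers": 0.27},
    {"translation": [0, 0, 0], "angular": [0, 0, 0.15], "fingers": 0.27},
    {"translation": [0, 0, 0], "angular": [0, 0, 0.05], "fingers": 0.27},
    {"translation": [0, 0, 0], "angular": [0, 0, 0], "fingers": 0.27},
  ],
  grip_force=20,
)

```text
time: 1.1
eef_pos: [0.2339, 0.5522, 0.2181]
orientation: [0.735, 0.678, -0.0, 0.0]
wrist_force: [1.0, -0.6, 0.7]
grip_width: 0.0258
grip_force: 0.0
```

Request:
carry_out(
  series=[
    {"translation": [-3.92, 2.61, 0], "angular": [0, 0, 0], "fingers": 0.27},
    {"translation": [-3.92, 2.61, 0], "angular": [0, 0, 0], "fingers": 0.27},
    {"translation": [-3.92, 2.61, 0], "angular": [0, 0, 0], "fingers": 0.27},
    {"translation": [-3.92, 2.61, 0], "angular": [0, 0, 0], "fingers": 0.27},
    {"translation": [-3.92, 2.61, 0], "angular": [0, 0, 0], "fingers": 0.27},
  ],
)

```text
time: 1.6
eef_pos: [0.3489, 0.3449, 0.2184]
orientation: [0.734, 0.679, -0.0, 0.0]
wrist_force: [0.9, -0.7, -0.8]
grip_width: 0.0252
grip_force: 0.0
```

Request:
carry_out(
  series=[
    {"translation": [-3.92, 2.61, 0], "angular": [0, 0, 0], "fingers": 0.27},
    {"translation": [-3.92, 2.61, 0], "angular": [0, 0, 0], "fingers": 0.27},
    {"translation": [-3.92, 2.61, 0], "angular": [0, 0, 0], "fingers": 0.27},
    {"translation": [-3.92, 2.61, 0], "angular": [0, 0, 0], "fingers": 0.27},
    {"translation": [-3.92, 2.61, 0], "angular": [0, 0, 0], "fingers": 0.27},
  ],
)

```text
time: 2.1
eef_pos: [0.4634, 0.139, 0.2187]
orientation: [0.734, 0.679, 0.0, 0.0]
wrist_force: [0.5, 0.2, 0.3]
grip_width: 0.0248
grip_force: 0.0
```

Request:
carry_out(
  series=[
    {"translation": [-3.92, 2.61, 0], "angular": [0, 0, 0], "fingers": 0.27},
    {"translation": [-3.92, 2.61, 0], "angular": [0, 0, 0], "fingers": 0.27},
    {"translation": [-3.92, 2.61, 0], "angular": [0, 0, 0], "fingers": 0.27},
    {"translation": [-3.92, 2.61, 0], "angular": [0, 0, 0], "fingers": 0.27},
    {"translation": [-3.92, 2.61, 0], "angular": [0, 0, 0], "fingers": 0.27},
  ],
)

```text
time: 2.6
eef_pos: [0.5779, -0.0669, 0.2184]
orientation: [0.734, 0.679, -0.0, -0.0]
wrist_force: [0.8, 0.1, -0.8]
grip_width: 0.0254
grip_force: 0.0
```

Request:
carry_out(
  series=[
    {"translation": [0, 0, 0], "angular": [0, 0, 0], "fingers": 0.27},
    {"translation": [0, 0, 0], "angular": [0, 0, 0], "fingers": 0.27},
  ],
)

```text
time: 2.8
eef_pos: [0.5771, -0.0658, 0.2178]
orientation: [0.735, 0.678, -0.0, -0.001]
wrist_force: [-0.4, -0.4, -0.8]
grip_width: 0.0249
grip_force: 0.0
```

Run:
```python
from station import robot
from h import *
d=robot.get_image("wrist");np.savez("w1.npz",**d);cv2.imwrite("pics/w1.png",d["pixels"])
print(robot.sense()["eef_pos"],np.round(d["world_to_cam"],3),d["mtx"][0,0])
```

```text
[ 0.5769192  -0.06472221  0.21808921] [[ 0.997 -0.08  -0.002 -0.579]
 [ 0.076  0.955 -0.286  0.053]
 [ 0.025  0.285  0.958 -0.387]
 [ 0.     0.     0.     1.   ]] 340.33606052220716
```

View pics/w1.png

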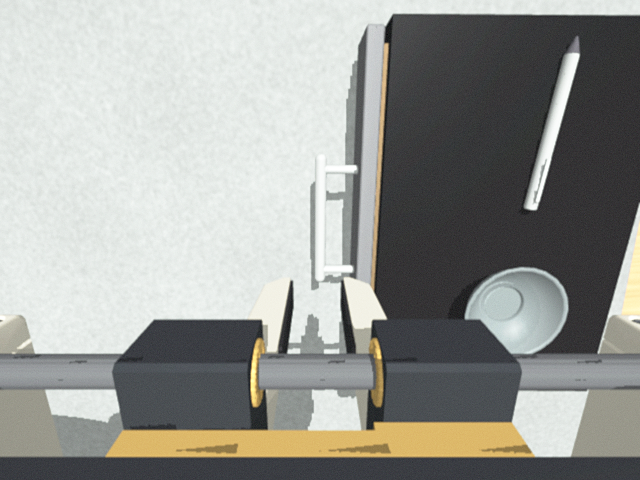

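The wrist view shows the bar upright in the image, from (321,157) to (321,279), just ahead of the fingers' gap.

Run:
```python
from h import *
d=dict(np.load("w1.npz"));t=dict(np.load("top0.npz"))
for uv in [(321,155),(321,280),(321,217)]:print(onz(d,uv,.052))
print(onz(d,(321,217),.0575))
print("front",onz(d,(371,25),.076),onz(d,(360,280),.076))
for uv in [(309.3,256),(369,259.5)]:print(onz(t,uv,.055))
print(proj(d,np.array([.5769,-.0647,.218])))
```

```text
[ 0.58488039 -0.00284664  0.052     ]
[ 0.57503385 -0.1307434   0.052     ]
[ 0.58026116 -0.06284585  0.052     ]
[ 0.58030313 -0.06158438  0.0575    ]
front [0.63205079 0.09526207 0.076     ] [ 0.61366075 -0.123362    0.076     ]
[ 0.58250211 -0.00182367  0.055     ]
[ 0.57170734 -0.12925769  0.055     ]
[318.09281286 290.61330788]
```

Request:
carry_out(
  series=[
    {"translation": [-0.1, 0.2, 4], "angular": [0, 0, 0], "fingers": 0.27},
    {"translation": [0, 0, 4], "angular": [0, 0, 0], "fingers": 0.27},
    {"translation": [0, 0, 3], "angular": [0, 0, 0], "fingers": 0.27},
    {"translation": [0, 0, 1], "angular": [0, 0, 0], "fingers": 0.27},
    {"translation": [0, 0, 1], "angular": [0, 0, 0], "fingers": 0.27},
  ],
)

```text
time: 3.35
eef_pos: [0.579, -0.0649, 0.0886]
orientation: [0.734, 0.679, 0.0, -0.0]
wrist_force: [-0.0, -0.6, 0.4]
grip_width: 0.0251
grip_force: 0.0
```

Request:
carry_out(
  series=[
    {"translation": [0, 0, 1], "angular": [0, 0, 0], "fingers": 0.27},
    {"translation": [0, 0, 1], "angular": [0, 0, 0], "fingers": 0.27},
    {"translation": [0, 0, 0.5], "angular": [0, 0, 0], "fingers": 0.27},
    {"translation": [0, 0, 0], "angular": [0, 0, 0], "fingers": 0.27},
  ],
)

```text
time: 3.75
eef_pos: [0.579, -0.0661, 0.0632]
orientation: [0.735, 0.678, -0.0, -0.0]
wrist_force: [0.4, 0.4, -0.3]
grip_width: 0.025
grip_force: 0.0
```

No contact yet, so I'll go down to TCP z ≈ 0.037 and close.

Request:
carry_out(
  series=[
    {"translation": [0, 0, 0.9], "angular": [0, 0, 0], "fingers": 0.27},
    {"translation": [0, 0, 0.9], "angular": [0, 0, 0], "fingers": 0.27},
    {"translation": [0, 0, 0.8], "angular": [0, 0, 0], "fingers": 0.27},
    {"translation": [0, 0, 0], "angular": [0, 0, 0], "fingers": 0.27},
  ],
)

```text
time: 4.15
eef_pos: [0.5779, -0.0659, 0.0357]
orientation: [0.735, 0.678, -0.001, -0.001]
wrist_force: [-0.3, 0.1, 0.3]
grip_width: 0.0251
grip_force: 0.0
```

Request:
carry_out(
  series=[
    {"translation": [0, 0, 0], "angular": [0, 0, 0], "fingers": 0.05},
    {"translation": [0, 0, 0], "angular": [0, 0, 0], "fingers": 0.05},
    {"translation": [0, 0, 0], "angular": [0, 0, 0], "fingers": 0.05},
    {"translation": [0, 0, 0], "angular": [0, 0, 0], "fingers": 0.05},
  ],
  grip_force=20,
)

```text
time: 4.55
eef_pos: [0.5796, -0.0662, 0.0381]
orientation: [0.735, 0.678, 0.0, 0.0]
wrist_force: [0.0, -0.3, 0.1]
grip_width: 0.0102
grip_force: 20.0
```

Request:
carry_out(
  series=[
    {"translation": [0, -1, 0], "angular": [0, 0, 0], "fingers": 0.05},
    {"translation": [0, -2, 0], "angular": [0, 0, 0], "fingers": 0.05},
    {"translation": [0, -2, 0], "angular": [0, 0, 0], "fingers": 0.05},
    {"translation": [0, -2, 0], "angular": [0, 0, 0], "fingers": 0.05},
    {"translation": [0, -2, 0], "angular": [0, 0, 0], "fingers": 0.05},
  ],
)

```text
time: 5.05
eef_pos: [0.4889, -0.0583, 0.038]
orientation: [0.735, 0.678, 0.001, 0.0]
wrist_force: [1.6, 3.1, 2.8]
grip_width: 0.0102
grip_force: 20.0
```

Request:
carry_out(
  series=[
    {"translation": [0, -2, 0], "angular": [0, 0, 0], "fingers": 0.05},
    {"translation": [0, -2, 0], "angular": [0, 0, 0], "fingers": 0.05},
    {"translation": [0, -1.5, 0], "angular": [0, 0, 0], "fingers": 0.05},
    {"translation": [0, -0.6, 0], "angular": [0, 0, 0], "fingers": 0.05},
    {"translation": [0, 0, 0], "angular": [0, 0, 0], "fingers": 0.05},
  ],
)

```text
time: 5.55
eef_pos: [0.4277, -0.053, 0.038]
orientation: [0.735, 0.678, 0.001, -0.0]
wrist_force: [-0.3, 4.7, 2.0]
grip_width: 0.0104
grip_force: 20.0
```

Request:
carry_out(
  series=[
    {"translation": [0, 0, 0], "angular": [0, 0, 0], "fingers": 0.27},
    {"translation": [0, 0, 0], "angular": [0, 0, 0], "fingers": 0.27},
    {"translation": [0, 0, 0], "angular": [0, 0, 0], "fingers": 0.27},
    {"translation": [0, 0, -2], "angular": [0, 0, 0], "fingers": 0.27},
    {"translation": [0, 0, -3], "angular": [0, 0, 0], "fingers": 0.27},
  ],
)

```text
time: 6.05
eef_pos: [0.4267, -0.0537, 0.0862]
orientation: [0.735, 0.678, -0.001, -0.002]
wrist_force: [0.9, -0.1, 0.4]
grip_width: 0.0251
grip_force: 0.0
```

Request:
carry_out(
  series=[
    {"translation": [0, 0, -4], "angular": [0, 0, 0], "fingers": 0.32},
    {"translation": [0, 0, -4.5], "angular": [0, 0, 0], "fingers": 0.32},
    {"translation": [-4, 0, -3.5], "angular": [0, 0, 0], "fingers": 0.32},
    {"translation": [-4, 0, 0], "angular": [0, 0, 0], "fingers": 0.32},
    {"translation": [0, 0, 0], "angular": [0, 0, 0], "fingers": 0.32},
  ],
)

```text
time: 6.55
eef_pos: [0.4228, -0.1354, 0.2071]
orientation: [0.736, 0.677, -0.0, 0.002]
wrist_force: [0.4, 1.0, 0.3]
grip_width: 0.0297
grip_force: 0.0
```

Run:
```python
from station import robot
from h import *
o=np.zeros((480,800,3),np.uint8)
for n in("wrist","top","side"):
    d=robot.get_image(n);np.savez(n+"2.npz",**d)
    if n=="wrist":o[:, :500]=d["pixels"][:,140:]
    if n=="top": o[:240,500:]=cv2.resize(d["pixels"][220:340,260:410],(300,240))
    if n=="side": o[240:,500:]=cv2.resize(d["pixels"][200:320,310:460],(300,240))
cv2.imwrite("pics/c2.png",o);print(robot.sense()["eef_pos"])
```

```text
[ 0.42208842 -0.13105483  0.20482801]
```

View pics/c2.png

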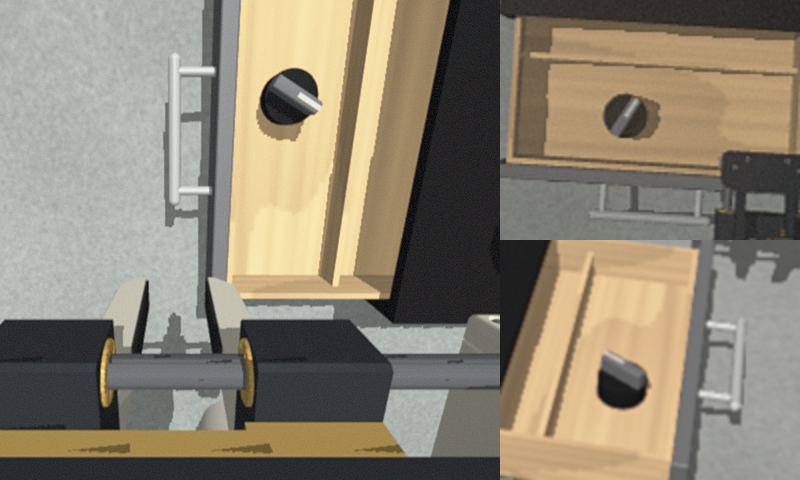

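The knob stands in the open drawer at wrist-image (430,97). Its bar's white end points to the lower right at (448,101), which is world +x/-y, so its yaw is about -0.6 rad.

Run:
```python
from h import *
w=dict(np.load("wrist2.npz"));t=dict(np.load("top2.npz"));s=dict(np.load("side2.npz"))
def blob(d,r,lab):
    x0,y0,x1,y1=r;hsv=cv2.cvtColor(d["pixels"],cv2.COLOR_BGR2HSV)[y0:y1,x0:x1]
    # not wood: low saturation ; wood saturated
    for name,m in (("bar",cv2.inRange(hsv,(0,0,75),(180,60,255))),("line",cv2.inRange(hsv,(0,0,170),(180,50,255))),("skirt",cv2.inRange(hsv,(0,0,0),(180,255,60)))):
        if not m.any(): print(lab,name,"none");continue
        c=max(cv2.findContours(m,0,2)[0],key=cv2.contourArea)
        rc=cv2.minAreaRect(c);bx=cv2.boxPoints(rc)+[x0,y0]
        print(lab,name,cv2.contourArea(c),np.add(rc[0],[x0,y0]).round(1),np.round(rc[1],1))
        z=.060 if name!="skirt" else .042
        P=np.array([onz(d,p,z) for p in bx]);print("  ",P[:,:2].round(4).tolist(),"mid",P.mean(0).round(4))
        e=[P[1]-P[0],P[2]-P[1]];e=max(e,key=np.linalg.norm);print("   len",np.linalg.norm(e).round(4),"ang",np.arctan(e[1]/e[0]).round(3))
blob(w,(390,55,480,135),"w")
blob(t,(305,262,335,295),"t")
blob(s,(350,245,392,290),"s")
c=cv2.resize(w["pixels"][45:145,380:490],None,fx=3.5,fy=3.5,interpolation=cv2.INTER_NEAREST)
b=cv2.resize(t["pixels"][255:305,295:350],None,fx=7,fy=7,interpolation=0)
cv2.imwrite("pics/k.png",np.hstack([c,b[:350,:385]]))
```

```text
w bar 761.0 [437.2  93.7] [54.9 15.8]
   [[0.5108, -0.021], [0.5182, -0.0114], [0.5573, -0.0385], [0.5502, -0.0486]] mid [ 0.5341 -0.0299  0.06  ]
   len 0.0476 ang -0.606
w line 142.0 [449.2 101.1] [26.6  6.3]
   [[0.5332, -0.0319], [0.536, -0.0279], [0.5554, -0.0411], [0.5526, -0.0452]] mid [ 0.5443 -0.0365  0.06  ]
   len 0.0234 ang -0.597
w skirt 974.0 [419.3 106.5] [51.  33.6]
   [[0.497, -0.0299], [0.5187, -0.0123], [0.5511, -0.0456], [0.5293, -0.0643]] mid [ 0.524 -0.038  0.042]
   len 0.0464 ang -0.8
t bar 94.0 [322.4 277.6] [ 5.3 21.6]
   [[0.5203, -0.0109], [0.5578, -0.0374], [0.5514, -0.0465], [0.5139, -0.02]] mid [ 0.5359 -0.0287  0.06  ]
   len 0.0459 ang -0.615
t line 3.0 [325.1 273.6] [1.  9.2]
   [[0.5372, -0.0278], [0.5527, -0.0396], [0.5514, -0.0414], [0.5359, -0.0296]] mid [ 0.5443 -0.0346  0.06  ]
   len 0.0195 ang -0.647
t skirt 90.5 [327.9 281.6] [ 7.2 19.4]
   [[0.5135, -0.0219], [0.5478, -0.0461], [0.5388, -0.0588], [0.5046, -0.0346]] mid [ 0.5262 -0.0403  0.042 ]
   len 0.0419 ang -0.615
s bar 201.5 [371.  264.3] [23.9 10.2]
   [[0.5614, -0.0218], [0.5535, -0.0481], [0.5131, -0.0193], [0.5216, 0.0057]] mid [ 0.5374 -0.0209  0.06  ]
   len 0.0496 ang -0.62
s line 11.5 [366.7 258.2] [10.3  1.9]
   [[0.5557, -0.0406], [0.5543, -0.0455], [0.5366, -0.033], [0.5382, -0.0282]] mid [ 0.5462 -0.0368  0.06  ]
   len 0.0216 ang -0.618
s skirt 244.5 [369.5 275.4] [24.3 15.4]
   [[0.5632, 0.0049], [0.558, -0.0367], [0.513, -0.0235], [0.5196, 0.0171]] mid [ 0.5384 -0.0096  0.042 ]
   len 0.0469 ang -0.285
```

View pics/k.png

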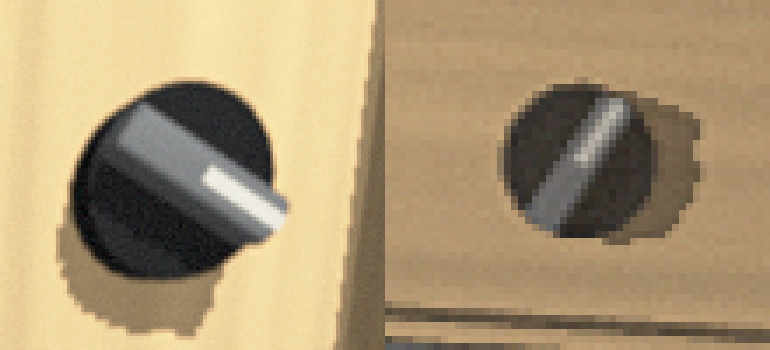

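Centre about (0.535, -0.029), yaw about -0.607. I'll turn the tool to yaw 0.964, which is tool z -1.044.

Request:
carry_out(
  series=[
    {"translation": [0, 0, 0], "angular": [0, 0, -0.15], "fingers": 0.35},
    {"translation": [0, 0, 0], "angular": [0, 0, -0.15], "fingers": 0.35},
    {"translation": [0, 0, 0], "angular": [0, 0, -0.15], "fingers": 0.35},
    {"translation": [0, 0, 0], "angular": [0, 0, -0.15], "fingers": 0.35},
    {"translation": [0, 0, 0], "angular": [0, 0, -0.15], "fingers": 0.35},
  ],
)

```text
time: 7.2
eef_pos: [0.4222, -0.1298, 0.2046]
orientation: [0.432, 0.902, 0.0, -0.001]
wrist_force: [0.3, -0.3, 0.5]
grip_width: 0.0327
grip_force: 0.0
```

Request:
carry_out(
  series=[
    {"translation": [0, 0, 0], "angular": [0, 0, -0.15], "fingers": 0.35},
    {"translation": [0, 0, 0], "angular": [0, 0, -0.144], "fingers": 0.35},
    {"translation": [0, 0, 0], "angular": [0, 0, 0], "fingers": 0.35},
    {"translation": [0, 0, 0], "angular": [0, 0, 0], "fingers": 0.35},
  ],
)

```text
time: 7.6
eef_pos: [0.4224, -0.1304, 0.205]
orientation: [0.3, 0.954, 0.0, -0.001]
wrist_force: [-0.4, -0.8, 0.2]
grip_width: 0.0324
grip_force: 0.0
```

```bash
cat > st.py <<'E'
from station import robot
from h import *
import sys
s=robot.sense();Rm=R.from_quat(s["orientation"]).as_matrix()
print("pos",s["eef_pos"].round(4),"yaw",np.arctan2(Rm[1,1],Rm[0,1]).round(4),"z",Rm[:,2].round(3),"F",s["wrist_force"].round(1),"j",s["joints"].round(2),"t",s["time"])
if len(sys.argv)>3: print(toolmove(s,np.array(list(map(float,sys.argv[1:4])))-s["eef_pos"]).round(2))
E
python3 st.py .535 -.0293 .10
```

```text
pos [ 0.4224 -0.1304  0.205 ] yaw 0.9609 z [-0.001  0.001 -1.   ] F [-0.4 -0.8  0.2] j [-0.42 -0.3   1.92  0.    1.52 -1.38] t 7.6
[-3.45 14.74 10.49]
```

Request:
carry_out(
  series=[
    {"translation": [-0.9, 3.7, 1], "angular": [0, 0, 0], "fingers": 0.35},
    {"translation": [-0.85, 3.7, 2], "angular": [0, 0, 0], "fingers": 0.35},
    {"translation": [-0.85, 3.7, 3], "angular": [0, 0, 0], "fingers": 0.35},
    {"translation": [-0.85, 3.64, 3], "angular": [0, 0, 0], "fingers": 0.35},
    {"translation": [0, 0, 1.5], "angular": [0, 0, 0], "fingers": 0.35},
  ],
)

```text
time: 8.1
eef_pos: [0.535, -0.0264, 0.0966]
orientation: [0.299, 0.954, 0.0, -0.002]
wrist_force: [-1.1, 0.1, -0.1]
grip_width: 0.0328
grip_force: 0.0
```

Request:
carry_out(
  series=[
    {"translation": [0, 0, 0], "angular": [0, 0, 0], "fingers": 0.35},
    {"translation": [0, 0, 0], "angular": [0, 0, 0], "fingers": 0.35},
  ],
)

```text
time: 8.3
eef_pos: [0.5344, -0.0302, 0.1008]
orientation: [0.3, 0.954, -0.0, -0.0]
wrist_force: [0.0, -0.8, -0.2]
grip_width: 0.0326
grip_force: 0.0
```

```bash
python3 st.py .535 -.0293 .044
python3 - <<'E'
from station import robot
from h import *
d=robot.get_image("wrist");np.savez("w3.npz",**d);cv2.imwrite("pics/w3.png",d["pixels"])
print(proj(d,np.array([.535,-.0293,.06])))
E
```

```text
pos [ 0.5344 -0.0302  0.1008] yaw 0.9624 z [-0.001 -0.    -1.   ] F [ 0.  -0.8 -0.2] j [-0.15  0.05  1.8  -0.    1.3  -1.11] t 8.3
[0.   0.11 5.68]
[319.77222688 266.63964416]
```

View pics/w3.png

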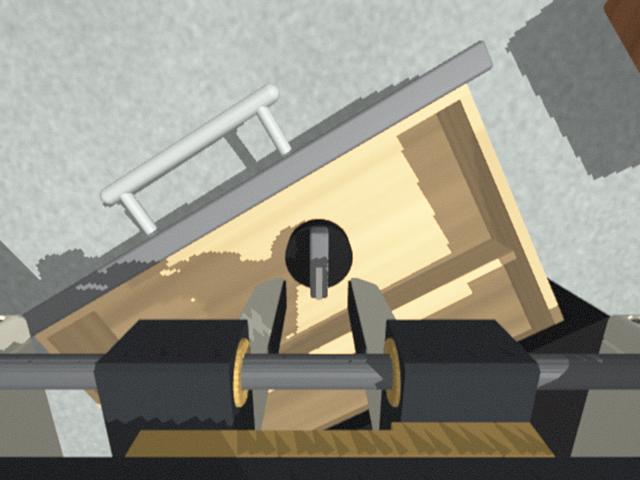

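The view shows the bar lined up with the gap, at columns 310–328 and rows 227–298. I'll check the offset along the bar before going down.

Run:
```python
from h import *
d=dict(np.load("w3.npz"))
print(onz(d,(319,227),.06),onz(d,(319,298),.06),onz(d,(319,262),.06))
im=d["pixels"];g=im.max(2)
print(g[215:305,314],);print(g[215:305,324])
print(g[245,280:360]);h=cv2.cvtColor(im,cv2.COLOR_BGR2HSV)
m=((g<60)).astype(np.uint8);m[:215]=0;m[300:]=0;m[:,:280]=0;m[:,358:]=0
rows=np.where(m[:,300:340].any(1))[0];print(rows.min(),rows.max())
# skirt silhouette projected for candidate centre: bottom z .022, top z .042
a=np.linspace(0,6.28,200)
for c in [(.535,-.0293)]:
  P=np.array([proj(d,np.array([c[0]+.024*np.cos(t),c[1]+.024*np.sin(t),z])) for t in a for z in(.022,.042)])
  print(P.min(0),P.max(0))
```

```text
[ 0.51284456 -0.01455085  0.06      ] [ 0.5531457  -0.04249123  0.06      ] [ 0.53207382 -0.0278823   0.06      ]
[250 252 254 235 123  33  33  32  29  28  43  51  69  82  87  84  84  99
 126 142 147 147 150 153 148 149 145 151 147 149 146 147 146 148 153 150
 143 146 150 144 147 150 140 119  90  84  87  92  90  91  92  91  87  89
  92  86  87  88  92  83  90  85  88  82  88  91  90  88  84  86  87  89
  90  83  90  91  88  92  89  88  89  86 118 224 255 251 249 248 248 248]
[250 251 254 238 149  61  24  33  33  30  32  58  75  93  93  90  92 104
 116 139 133 138 148 154 153 152 150 153 149 150 152 151 149 152 151 153
 151 148 151 149 151 125  96  90  94  88  91  91  91  88  89  88  89  85
  87  91  89  88  87  89  84  83  85  88  88  87  84  93  87  89  89  92
  90  90  89  87  92  86  92  88  90  83 119 217 253 251 250 250 249 250]
[167 165 167 168 169 169 148  85  48  40  44  46  39  42  43  36  31  32
  30  23  34  34  25  31  37  20  26  31  28  50  94 111 137 144 146 145
 146 151 146 149 147 151 147 151 152 149 153 147  99  58  41  42  44  43
  50  43  40  43  43  43  47  45  44  50  45  44  44  35  42  45 161 255
 255 253 252 252 252 252 252 253]
220 286
[285.33281923 217.48908936] [353.83739539 288.72112369]
```

Centred within about 1 mm. I'll go down with the fingertips just over the skirt.

Request:
carry_out(
  series=[
    {"translation": [0, 0.05, 2], "angular": [0, 0, 0], "fingers": 0.35},
    {"translation": [0, 0, 1.5], "angular": [0, 0, 0], "fingers": 0.35},
    {"translation": [0, 0, 1], "angular": [0, 0, 0], "fingers": 0.35},
    {"translation": [0, 0, 0.7], "angular": [0, 0, 0], "fingers": 0.35},
    {"translation": [0, 0, 0.4], "angular": [0, 0, 0], "fingers": 0.35},
  ],
)

```text
time: 8.85
eef_pos: [0.5349, -0.0298, 0.0441]
orientation: [0.299, 0.954, -0.0, -0.0]
wrist_force: [-0.9, -0.2, -0.2]
grip_width: 0.0325
grip_force: 0.0
```

Request:
carry_out(
  series=[
    {"translation": [0, 0, 0], "angular": [0, 0, 0], "fingers": 0.35},
    {"translation": [0, 0, 0], "angular": [0, 0, 0], "fingers": 0.05},
    {"translation": [0, 0, 0], "angular": [0, 0, 0], "fingers": 0.05},
    {"translation": [0, 0, 0], "angular": [0, 0, 0], "fingers": 0.05},
    {"translation": [0, 0, 0], "angular": [0, 0, 0], "fingers": 0.05},
  ],
  grip_force=30,
)

```text
time: 9.35
eef_pos: [0.5356, -0.0296, 0.045]
orientation: [0.299, 0.954, 0.0, 0.0]
wrist_force: [0.7, 0.3, 0.4]
grip_width: 0.0117
grip_force: 30.0
```

Gripped at 11.7 mm. I'll lift while measuring the collar and shaft in the first two images.

Request:
carry_out(
  series=[
    {"translation": [0, 0, -1], "angular": [0, 0, 0], "fingers": 0.05},
    {"translation": [0, 0, -3], "angular": [0, 0, 0], "fingers": 0.05},
    {"translation": [0, 0, -4], "angular": [0, 0, 0], "fingers": 0.05},
    {"translation": [0, 0, -4], "angular": [0, 0, 0], "fingers": 0.05},
    {"translation": [0, 0, -4], "angular": [0, 0, 0], "fingers": 0.05},
  ],
)

```text
time: 9.85
eef_pos: [0.5348, -0.0295, 0.2067]
orientation: [0.299, 0.954, 0.0, -0.0]
wrist_force: [0.8, -0.3, -1.7]
grip_width: 0.0119
grip_force: 30.0
```

```bash
python3 st.py
python3 - <<'E'
from h import *
t=dict(np.load("top0.npz"));s=dict(np.load("side0.npz"))
for d,(x0,y0,x1,y1),n in((t,(145,255,180,288),"t"),(s,(325,375,360,420),"s")):
    im=cv2.resize(d["pixels"][y0:y1,x0:x1],None,fx=8,fy=8,interpolation=2)
    h=cv2.cvtColor(im,cv2.COLOR_BGR2HSV)
    w=cv2.inRange(h,(0,0,110),(180,255,255));c=max(cv2.findContours(w,0,2)[0],key=cv2.contourArea)
    e=cv2.fitEllipse(cv2.convexHull(c));u=(np.array(e[0])+.5)/8-.5+[x0,y0];print(n,u,np.array(e[1])/8,onz(d,u,.109))
    b=cv2.inRange(h,(8,90,60),(30,255,255));c=max(cv2.findContours(b,0,2)[0],key=cv2.contourArea)
    p=cv2.approxPolyDP(cv2.convexHull(c),6,True)[:,0]
    P=[onz(d,(q+.5)/8-.5+[x0,y0],.124)for q in p];print(np.array(P)[:,:2].round(4))
    for i in range(len(P)):
        e=P[i]-P[i-1];print("  edge",np.linalg.norm(e).round(4),np.degrees(np.arctan2(e[1],e[0])).round(1))
for uv in [(267,121)]:pass
hsv=cv2.cvtColor(t["pixels"],cv2.COLOR_BGR2HSV)
m=cv2.inRange(hsv,(0,0,0),(180,255,60));m[:235]=0;m[310:]=0;m[:,:130]=0;m[:,192:]=0
c=max(cv2.findContours(cv2.morphologyEx(m,3,np.ones((15,15))),0,2)[0],key=cv2.contourArea);bx=cv2.boxPoints(cv2.minAreaRect(c))
P=np.array([onz(t,q,.1)for q in bx]);print("dial",bx.round(1).tolist(),P.round(4)[:,:2].tolist(),P.mean(0),[np.degrees(np.arctan2(*(P[i]-P[i-1])[1::-1])).round(1) for i in range(4)])
E
```

```text
pos [ 0.5348 -0.0295  0.2067] yaw 0.964 z [-0.  0. -1.] F [ 0.8 -0.3 -1.7] j [-0.15 -0.04  1.68  0.    1.5  -1.11] t 9.85
t [161.27248001 269.92487526] [16.09593964 16.43941116] [0.56196594 0.29779953 0.109     ]
[[0.5638 0.2852]
 [0.5561 0.2873]
 [0.554  0.2915]
 [0.5537 0.3003]
 [0.5591 0.3057]
 [0.5625 0.3047]
 [0.5652 0.2914]]
  edge 0.0064 -102.7
  edge 0.008 164.7
  edge 0.0048 116.5
  edge 0.0088 91.8
  edge 0.0076 45.3
  edge 0.0036 -16.8
  edge 0.0136 -78.7
s [342.00655746 396.76358032] [25.26037979 26.88843536] [0.56366842 0.29859825 0.109     ]
[[0.5662 0.2873]
 [0.5604 0.2875]
 [0.5556 0.2916]
 [0.5548 0.3039]
 [0.5558 0.3088]
 [0.5611 0.3146]
 [0.5635 0.3129]
 [0.5683 0.2897]]
  edge 0.0032 -131.2
  edge 0.0058 177.7
  edge 0.0062 140.0
  edge 0.0124 93.9
  edge 0.005 78.0
  edge 0.0078 47.6
  edge 0.0029 -35.3
  edge 0.0237 -78.3
dial [[134.89999389648438, 246.3000030517578], [182.60000610351562, 239.5], [190.3000030517578, 292.79998779296875], [142.5, 299.6000061035156]] [[0.6116, 0.3544], [0.6231, 0.2561], [0.5136, 0.2421], [0.5022, 0.34]] [0.56259555 0.29814657 0.1       ] [np.float64(7.5), np.float64(-83.4), np.float64(-172.7), np.float64(96.6)]
```

The collar is at about (0.563, 0.298). The flat looks turned to about 0.12–0.2 rad, so I'll measure it close up with the wrist camera from behind the shaft.

Request:
carry_out(
  series=[
    {"translation": [0, 0, 0], "angular": [0, 0, -0.15], "fingers": 0.05},
    {"translation": [0, 0, 0], "angular": [0, 0, -0.15], "fingers": 0.05},
    {"translation": [0, 0, 0], "angular": [0, 0, -0.15], "fingers": 0.05},
    {"translation": [0, 0, 0], "angular": [0, 0, -0.15], "fingers": 0.05},
    {"translation": [0, 0, 0], "angular": [0, 0, -0.15], "fingers": 0.05},
  ],
)

```text
time: 10.35
eef_pos: [0.535, -0.0296, 0.2052]
orientation: [-0.075, 0.997, -0.0, 0.0]
wrist_force: [0.2, 0.1, -1.2]
grip_width: 0.0119
grip_force: 30.0
```

```bash
python3 st.py .65 .31 .207
```

```text
pos [ 0.535  -0.0296  0.2052] yaw 1.7202 z [ 0. -0. -1.] F [ 0.2  0.1 -1.2] j [-0.15 -0.04  1.69 -0.    1.49 -1.87] t 10.35
[-16.42  31.87  -0.18]
```

Request:
carry_out(
  series=[
    {"translation": [-2, 4, 0], "angular": [0, 0, 0], "fingers": 0.05},
    {"translation": [-2, 4, 0], "angular": [0, 0, 0], "fingers": 0.05},
    {"translation": [-2, 4, 0], "angular": [0, 0, 0], "fingers": 0.05},
    {"translation": [-2, 4, 0], "angular": [0, 0, 0], "fingers": 0.05},
    {"translation": [-2, 4, 0], "angular": [0, 0, 0], "fingers": 0.05},
  ],
)

```text
time: 10.85
eef_pos: [0.6059, 0.1844, 0.2053]
orientation: [-0.071, 0.997, -0.0, 0.0]
wrist_force: [1.3, -0.6, -1.7]
grip_width: 0.0117
grip_force: 30.0
```

Request:
carry_out(
  series=[
    {"translation": [-2, 4, 0], "angular": [0, 0, 0], "fingers": 0.05},
    {"translation": [-2, 4, 0], "angular": [0, 0, 0], "fingers": 0.05},
    {"translation": [-2.4, 3.9, 0], "angular": [0, 0, 0], "fingers": 0.05},
    {"translation": [0, 0, 0], "angular": [0, 0, 0], "fingers": 0.05},
    {"translation": [0, 0, 0], "angular": [0, 0, 0], "fingers": 0.05},
  ],
)

```text
time: 11.35
eef_pos: [0.6515, 0.3105, 0.2035]
orientation: [-0.072, 0.997, -0.0, -0.001]
wrist_force: [0.8, -0.8, -1.7]
grip_width: 0.0118
grip_force: 30.0
```

```bash
python3 st.py
python3 - <<'E'
from station import robot
from h import *
d=robot.get_image("wrist");np.savez("w4.npz",**d)
print(proj(d,np.array([.5628,.2982,.109])))
cv2.imwrite("pics/w4.png",d["pixels"])
E
```

```text
pos [0.6515 0.3105 0.2035] yaw 1.7159 z [-0.002 -0.001 -1.   ] F [ 0.8 -0.8 -1.7] j [ 0.37  0.47  1.11 -0.    1.57 -1.34] t 11.35
[317.85231035 125.57261455]
```

View pics/w4.png

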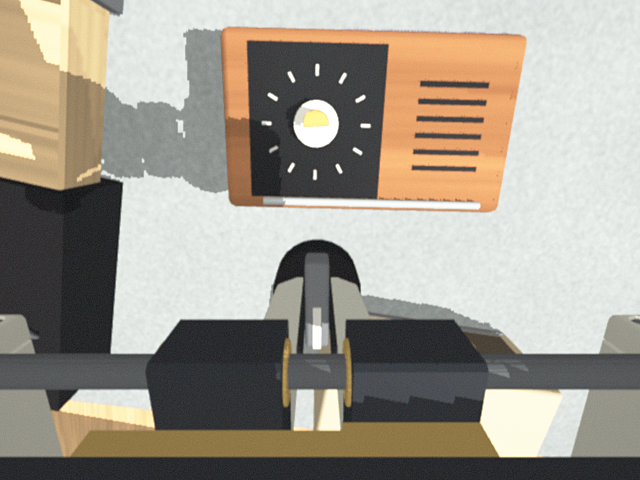

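The shaft is at (316,119) on the white collar (316,124), with its flat toward the bottom of the image, and the knob hangs straight with its white line near the camera.

Run:
```python
from h import *
d=dict(np.load("w4.npz"));x0,y0=285,92
im=cv2.resize(d["pixels"][y0:155,x0:348],None,fx=8,fy=8,interpolation=2)
h=cv2.cvtColor(im,cv2.COLOR_BGR2HSV)
f=lambda q:(np.asarray(q,float)+.5)/8-.5+[x0,y0]
w=cv2.inRange(h,(0,0,120),(180,255,255));w=cv2.morphologyEx(w,2,np.ones((33,33)))
c=max(cv2.findContours(w,0,2)[0],key=cv2.contourArea)
e=cv2.fitEllipse(c);u=f(e[0]);print(u,np.array(e[1])/8,onz(d,u,.109))
b=cv2.inRange(h,(15,60,90),(40,255,255));c=max(cv2.findContours(b,0,2)[0],key=cv2.contourArea)
p=cv2.approxPolyDP(cv2.convexHull(c),5,True)[:,0];P=[onz(d,f(q),.124)for q in p]
for i in range(len(P)):
    g=P[i]-P[i-1];print(f(p[i]).round(1),P[i][:2].round(4),"edge",np.linalg.norm(g).round(4),np.degrees(np.arctan2(g[1],g[0])).round(1))
m=cv2.inRange(cv2.cvtColor(d["pixels"],cv2.COLOR_BGR2HSV),(0,0,0),(180,255,70));m[:35]=0;m[205:]=0;m[:,:247]=0;m[:,390:]=0
c=max(cv2.findContours(cv2.morphologyEx(m,3,np.ones((35,35))),0,2)[0],key=cv2.contourArea);bx=cv2.approxPolyDP(cv2.convexHull(c),6,True)[:,0]
P=np.array([onz(d,q,.1)for q in bx]);print("dial",bx.tolist(),P.mean(0),[np.degrees(np.arctan2(*(P[i]-P[i-1])[1::-1])).round(1) for i in range(len(P))])
o=cv2.drawContours(im,[p],-1,(0,0,255),1);cv2.ellipse(o,e,(0,255,0),1);cv2.imwrite("pics/z4.png",o)
```

```text
[315.76581001 123.2835331 ] [45.48256683 48.70613098] [0.56145851 0.29647128 0.109     ]
[302.7 118.2] [0.5601 0.2873] edge 0.0024 -176.4
[305.4 113.2] [0.5566 0.2887] edge 0.0037 157.6
[308.9 110.3] [0.5545 0.2908] edge 0.003 135.8
[312.2 109.3] [0.5535 0.2929] edge 0.0023 114.4
[318.7 109.8] [0.5532 0.2973] edge 0.0044 94.2
[322.8 112.1] [0.5542 0.3003] edge 0.0031 71.3
[326.2 115.7] [0.5562 0.3029] edge 0.0033 53.2
[327.6 119.2] [0.5583 0.3042] edge 0.0024 31.3
[327.9 124.2] [0.5614 0.3049] edge 0.0032 13.4
[326.9 125.3] [0.5623 0.3044] edge 0.001 -34.5
[304.2 126.3] [0.5652 0.289 ] edge 0.0156 -79.3
[302.4 121.9] [0.5625 0.2875] edge 0.0031 -149.3
dial [[248, 42], [387, 45], [375, 197], [252, 194]] [0.56166623 0.29622647 0.1       ] [np.float64(-173.3), np.float64(97.2), np.float64(6.6), np.float64(-83.1)]
```

View pics/z4.png

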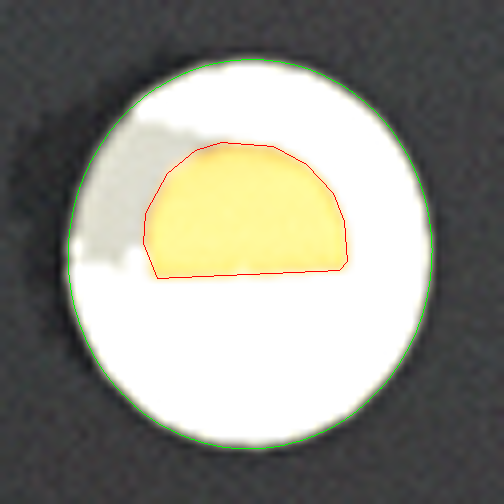

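The flat's normal is at about 0.19 rad, agreed by three views. Now the knob's offset in the grip along the bar, from the same image.

Run:
```python
from station import robot
from h import *
d=dict(np.load("w4.npz"));g=d["pixels"].max(2)
print("col300",g[232:262,300]);print("col316",g[232:262,316]);print("col332",g[232:262,332]);print("row262",g[262,260:375])
s=robot.sense();Rm=R.from_quat(s["orientation"]).as_matrix();p=s["eef_pos"]
q=lambda v:proj(d,p+Rm@np.array(v))
a=np.linspace(0,6.283,400)
for off in(-.002,0,.002):
    S=np.array([q([off+.024*np.cos(t),.024*np.sin(t),z]) for t in a for z in(.003,.023)])
    print(off,"skirt top row",S[:,1].min(),"cols",S[:,0].min(),S[:,0].max(),"bar far end",q([off+.023,0,-.015]),q([off+.023,0,.003]),"near",q([off-.023,0,-.015]))
```

```text
col300 [237 239 238 239 237 239 235 234 233 231 183  97  31  32  32  31  29  30
  33  38  37  24  38  36  37  33  39  35  40  33]
col316 [232 230 235 233 231 232 219 155  72  28  32  32  30  33  35  29  31  38
  37  40  58  74  94  94  90  91  92  95  95  94]
col332 [231 229 229 231 235 231 231 233 232 209 137  51  29  31  24  42  23  36
  26  23  36  30  28  33  41  31  38  36  39  34]
row262 [235 233 231 235 236 235 233 234 236 237 236 236 236 235 233 235 231 232
 231 207 127  51  27  33  33  37  43  36  38  33  32  38  36  39  35  39
  30  20  34  32  39  33  36  38  52  87  90  96  93  95  94  98  96  97
  92  97  95  99  98  93  98  94  92  98  98  96  95  91  86  54  38  30
  40  35  31  31  38  27  33  32  33  36  35  39  29  34  41  33  39  42
  30  34  37 127 225 239 231 229 229 229 231 230 230 227 227 229 233 233
 234 236 235 231 230 230 231]
-0.002 skirt top row 243.8017703593689 cols 270.64192365136694 359.05478979461697 bar far end [314.64389813 269.68913274] [314.84731072 256.97133763] near [314.66058049 353.58075956]
0 skirt top row 240.49727524601437 cols 270.5054695241224 359.1911363732663 bar far end [314.64311124 265.7320357 ] [314.84724986 253.35775563] near [314.65990736 350.19577608]
0.002 skirt top row 237.17364496840725 cols 270.36817073466597 359.32832697066357 bar far end [314.64231876 261.74684595] [314.84718861 249.72101798] near [314.65922982 346.78857538]
```

Request:
carry_out(
  series=[
    {"translation": [1.6, 0, 0], "angular": [0, 0, -0.04], "fingers": 0.05},
    {"translation": [1.5, 0, 1.5], "angular": [0, 0, 0], "fingers": 0.05},
    {"translation": [1.5, 0, 2], "angular": [0, 0, 0], "fingers": 0.05},
    {"translation": [0, 0, 1.6], "angular": [0, 0, 0], "fingers": 0.05},
    {"translation": [0, 0, 0], "angular": [0, 0, 0], "fingers": 0.05},
  ],
)

```text
time: 11.9
eef_pos: [0.6053, 0.3001, 0.1513]
orientation: [-0.091, 0.996, -0.001, -0.002]
wrist_force: [0.1, 0.4, -1.8]
grip_width: 0.012
grip_force: 30.0
```

Request:
carry_out(
  series=[
    {"translation": [0, 0, 0], "angular": [0, 0, 0], "fingers": 0.05},
    {"translation": [0, 0, 0], "angular": [0, 0, 0], "fingers": 0.05},
  ],
)

```text
time: 12.1
eef_pos: [0.608, 0.3018, 0.1552]
orientation: [-0.091, 0.996, 0.0, 0.001]
wrist_force: [0.0, 0.2, -2.1]
grip_width: 0.0115
grip_force: 30.0
```

```bash
python3 st.py
python3 - <<'E'
from station import robot
from h import *
P=[];
for i in range(6):
    s=robot.sense();P.append(np.r_[s["eef_pos"],s["orientation"]]);d=robot.get_image("wrist")
print(np.std(P,0).round(5),np.mean(P,0).round(4))
np.savez("w5.npz",P=np.mean(P,0),**d);cv2.imwrite("pics/w5.png",cv2.resize(d["pixels"][150:400,200:440],None,fx=2.4,fy=2.4,interpolation=2))
print(proj(d,np.array([.5616,.2960,.109])))
E
```

```text
pos [0.608  0.3018 0.1552] yaw 1.7534 z [ 0.002  0.001 -1.   ] F [ 0.   0.2 -2.1] j [ 0.39  0.37  1.32 -0.    1.45 -1.37] t 12.1
[2.9e-04 9.0e-05 3.7e-04 1.1e-04 1.0e-05 7.0e-05 2.6e-04] [ 6.076e-01  3.019e-01  1.548e-01 -9.130e-02  9.958e-01  2.000e-04
  9.000e-04]
[320.67311109 196.07977718]
```

View pics/w5.png

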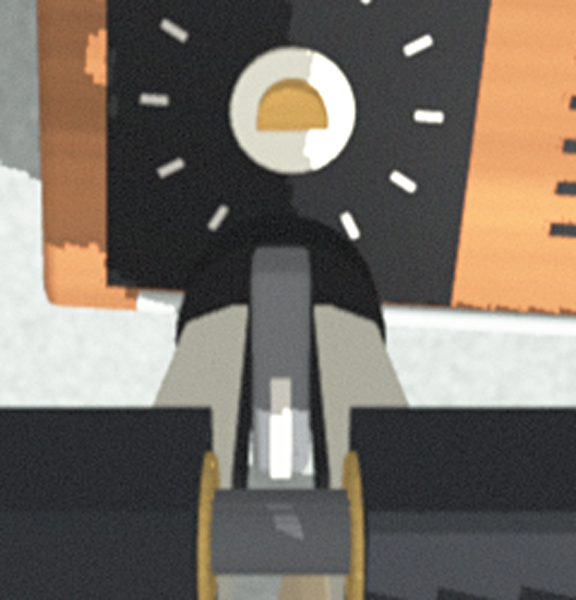

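The picture shows the shaft at crop (292,105), full image (322,194). The flat is level in the image, square to the knob's bar, whose far end is at crop (280,250). I'll put numbers on it now, with no more pictures viewed.

```bash
cat > rel.py <<'E'
from h import *
d=dict(np.load("w5.npz"));p=d["P"][:3];Rm=R.from_quat(d["P"][3:]).as_matrix();px=d["pixels"];g=px.max(2)
q=lambda v:proj(d,p+Rm@np.array(v))
x0,y0=285,160
im=cv2.resize(px[y0:232,x0:360],None,fx=8,fy=8,interpolation=2);h=cv2.cvtColor(im,cv2.COLOR_BGR2HSV)
f=lambda v:(np.asarray(v,float)+.5)/8-.5+[x0,y0]
w=cv2.morphologyEx(cv2.inRange(h,(0,0,110),(180,255,255)),2,np.ones((33,33)))
c=max(cv2.findContours(w,0,2)[0],key=cv2.contourArea);e=cv2.fitEllipse(c);u=f(e[0])
C=onz(d,u,.109);print("collar px",u,np.array(e[1])/8,"world",C)
b=cv2.inRange(h,(8,70,60),(40,255,255));c=max(cv2.findContours(b,0,2)[0],key=cv2.contourArea)
pp=cv2.approxPolyDP(cv2.convexHull(c),5,True)[:,0];P=np.array([f(v)for v in pp]);print("brass cols",P[:,0].min(),P[:,0].max(),"rows",P[:,1].min(),P[:,1].max())
i=max(range(len(P)),key=lambda i:np.linalg.norm(P[i]-P[i-1]));a,b_=[onz(d,P[j],.124)for j in(i-1,i)]
v=a-b_;n=np.arctan2(v[1],v[0])%np.pi-np.pi/2;print("flat yaw",n,"knob yaw",np.arctan2(Rm[1,1],Rm[0,1])-np.pi/2,"edge px",P[i-1],P[i],"flat mid",(a+b_)/2)
# knob
for r in(258,262,266):
    row=g[r,280:370].astype(int);k=np.where((row>65)&(row<140))[0]+280;k=k[(k>298)&(k<336)];print("bar row",r,k.min(),k.max(),(k.min()+k.max())/2)
print(g[232:262,312],g[232:262,316])
t=np.linspace(0,6.283,400)
for off in(-.002,0,.002):
    S=np.array([q([off+.024*np.cos(x),.024*np.sin(x),z]) for x in t for z in(.003,.023)]);print(off,S[:,1].min(),q([off+.023,0,.003]),q([off+.023,0,-.015]))
print("tool-frame collar minus TCP (mm)",(Rm.T@(C-p)*1e3).round(2),"px/mm lateral",(q([.044,.001,.03])-q([.044,0,.03])).round(2),(q([.045,0,.03])-q([.044,0,.03])).round(2))
E
python3 rel.py
```

```text
collar px [321.59109116 195.62921524] [52.54921722 53.24554443] world [0.56121777 0.29651069 0.109     ]
brass cols 306.5625 336.0625 rows 182.4375 204.1875
flat yaw 0.2222544275339826 knob yaw 0.18291954476446537 edge px [335.0625 203.1875] [309.0625 204.1875] flat mid [0.56342781 0.29699362 0.124     ]
bar row 258 305 328 316.5
bar row 262 305 328 316.5
bar row 266 304 329 316.5
[39 39 39 41 43 35 36 26 39 32 29 29 33 26 31 30 35 27 27 41 57 83 95 94
 93 94 91 96 99 98] [32 42 34 37 36 39 41 33 31 31 34 34 31 35 38 20 29 39 32 37 50 79 98 95
 91 98 96 95 94 97]
-0.002 244.29227732660382 [316.56000312 257.4927355 ] [316.53999463 270.24339579]
0 240.99544429906084 [316.56144203 253.88840121] [316.54151723 266.29747664]
0.002 237.67954513371294 [316.56289015 250.26100502] [316.54305063 262.32359232]
tool-frame collar minus TCP (mm) [46.71  3.11 45.69] px/mm lateral [1.72 0.  ] [ 0.  -1.7]
```

Request:
carry_out(
  series=[
    {"translation": [2.3, 0.15, 0], "angular": [0, 0, 0], "fingers": 0.05},
    {"translation": [2.33, 0.16, 0], "angular": [0, 0, 0], "fingers": 0.05},
    {"translation": [0, 0, 0], "angular": [0, 0, -0.015], "fingers": 0.05},
    {"translation": [0, 0, 0], "angular": [0, 0, 0], "fingers": 0.05},
    {"translation": [0, 0, 0], "angular": [0, 0, 0], "fingers": 0.05},
  ],
)

```text
time: 12.9
eef_pos: [0.5614, 0.2966, 0.154]
orientation: [-0.099, 0.995, 0.0, 0.001]
wrist_force: [0.3, 0.0, -1.8]
grip_width: 0.0118
grip_force: 30.0
```

```bash
cat > av.py <<'E'
from station import robot
from h import *
P=[];F=[]
for i in range(6):
    s=robot.sense();P.append(np.r_[s["eef_pos"],s["orientation"]]);F.append(np.r_[s["wrist_force"],s["wrist_torque"]]);robot.get_image("top")
P=np.mean(P,0);Rm=R.from_quat(P[3:]).as_matrix()
print("pos",P[:3].round(4),"yaw",np.arctan2(Rm[1,1],Rm[0,1]).round(4)-1.5708,"zax",Rm[:,2].round(4),"F",np.mean(F,0).round(2),"t",s["time"],s["grip_width"])
K=P[:3]+Rm[:,0]*.0004;print("knob->shaft tool mm",(Rm.T@(np.array([.5613,.2965,.109])-K)*1e3).round(2))
E
python3 av.py
```

```text
pos [0.5613 0.2965 0.1537] yaw 0.19779999999999998 zax [ 6.e-04  2.e-04 -1.e+00] F [ 0.23 -0.05 -1.29  0.06 -0.    0.01] t 13.15 0.01193939183259046
knob->shaft tool mm [-3.900e-01  4.000e-02  4.473e+01]
```

Request:
carry_out(
  series=[
    {"translation": [-0.04, 0, 0.3], "angular": [0, 0, 0], "fingers": 0.05},
    {"translation": [0, 0, 0.3], "angular": [0, 0, 0], "fingers": 0.05},
    {"translation": [0, 0, 0.2], "angular": [0, 0, 0], "fingers": 0.05},
    {"translation": [0, 0, 0.2], "angular": [0, 0, 0], "fingers": 0.05},
    {"translation": [0, 0, 0.1], "angular": [0, 0, 0], "fingers": 0.05},
  ],
)

```text
time: 13.7
eef_pos: [0.5613, 0.2966, 0.1435]
orientation: [-0.099, 0.995, 0.0, 0.001]
wrist_force: [-2.1, 0.2, 7.0]
grip_width: 0.0117
grip_force: 30.0
```

```bash
python3 av.py
```

```text
pos [0.5613 0.2966 0.1437] yaw 0.19819999999999993 zax [ 1.2e-03  4.0e-04 -1.0e+00] F [-2.12 -1.11  7.03 -0.18  0.44  0.  ] t 13.95 0.011815406935262816
knob->shaft tool mm [-0.29 -0.13 34.69]
```

Contact on the shaft's top (8 N), with a side force toward -x/-y, so the round-side chamfer is steering that way. I'll follow it in small steps.

Request:
carry_out(
  series=[
    {"translation": [0.03, -0.01, 0], "angular": [0, 0, 0], "fingers": 0.05},
    {"translation": [0.03, 0, 0], "angular": [0, 0, 0], "fingers": 0.05},
    {"translation": [0, 0, 0], "angular": [0, 0, 0], "fingers": 0.05},
  ],
)

```text
time: 14.3
eef_pos: [0.5612, 0.2966, 0.144]
orientation: [-0.099, 0.995, 0.0, 0.001]
wrist_force: [-1.1, -0.8, 6.8]
grip_width: 0.0118
grip_force: 30.0
```

```bash
python3 av.py
```

```text
pos [0.5612 0.2966 0.1441] yaw 0.19819999999999993 zax [ 2.2e-03  8.0e-04 -1.0e+00] F [-0.9  -0.66  6.57 -0.09  0.21  0.  ] t 14.55 0.01189760513586793
knob->shaft tool mm [-0.44 -0.1  35.06]
```

Request:
carry_out(
  series=[
    {"translation": [0, 0, -0.5], "angular": [0, 0, 0], "fingers": 0.05},
    {"translation": [0, 0, 0], "angular": [0, 0, 0], "fingers": 0.05},
    {"translation": [0, 0, 0], "angular": [0, 0, 0], "fingers": 0.05},
  ],
)

```text
time: 14.9
eef_pos: [0.5601, 0.2962, 0.1471]
orientation: [-0.099, 0.995, -0.0, -0.0]
wrist_force: [0.5, 0.7, -1.0]
grip_width: 0.0117
grip_force: 30.0
```

```bash
python3 av.py
```

```text
pos [0.5601 0.2962 0.1471] yaw 0.19819999999999993 zax [-8.e-04 -3.e-04 -1.e+00] F [ 0.09 -0.1  -0.06  0.04  0.01 -0.01] t 15.15 0.011483405203192522
knob->shaft tool mm [-1.69  0.09 38.07]
```

Request:
carry_out(
  series=[
    {"translation": [-0.08, 0, -0.3], "angular": [0, 0, 0], "fingers": 0.05},
    {"translation": [0, 0, 0], "angular": [0, 0, 0], "fingers": 0.05},
    {"translation": [0, 0, 0], "angular": [0, 0, 0], "fingers": 0.05},
  ],
)

```text
time: 15.5
eef_pos: [0.5613, 0.2965, 0.1507]
orientation: [-0.099, 0.995, 0.0, 0.0]
wrist_force: [0.5, 0.3, -1.0]
grip_width: 0.0117
grip_force: 30.0
```

```bash
python3 av.py
```

```text
pos [0.5612 0.2964 0.1506] yaw 0.19819999999999993 zax [ 0. -0. -1.] F [ 0.03  0.51 -1.01  0.06  0.02 -0.02] t 15.75 0.011909154798204528
knob->shaft tool mm [-5.200e-01  4.000e-02  4.156e+01]
```

Request:
carry_out(
  series=[
    {"translation": [0, 0, 0.2], "angular": [0, 0, 0], "fingers": 0.05},
    {"translation": [0, 0, 0.2], "angular": [0, 0, 0], "fingers": 0.05},
    {"translation": [0, 0, 0.2], "angular": [0, 0, 0], "fingers": 0.05},
    {"translation": [0, 0, 0.1], "angular": [0, 0, 0], "fingers": 0.05},
    {"translation": [0, 0, 0], "angular": [0, 0, 0], "fingers": 0.05},
  ],
)

```text
time: 16.3
eef_pos: [0.5615, 0.2966, 0.1444]
orientation: [-0.099, 0.995, 0.0, 0.0]
wrist_force: [-2.3, -0.6, 5.7]
grip_width: 0.0119
grip_force: 30.0
```

```bash
python3 av.py
```

```text
pos [0.5615 0.2966 0.1445] yaw 0.19819999999999993 zax [ 1.e-03  4.e-04 -1.e+00] F [-1.68 -0.52  5.79 -0.14  0.4  -0.01] t 16.55 0.01170945197850233
knob->shaft tool mm [-0.13 -0.04 35.53]
```

Request:
carry_out(
  series=[
    {"translation": [0.04, 0, 0], "angular": [0, 0, 0], "fingers": 0.05},
    {"translation": [0, 0, 0], "angular": [0, 0, 0], "fingers": 0.05},
  ],
)

```text
time: 16.8
eef_pos: [0.5613, 0.2965, 0.1447]
orientation: [-0.099, 0.995, 0.0, 0.001]
wrist_force: [-1.4, -0.5, 6.1]
grip_width: 0.012
grip_force: 30.0
```

Request:
carry_out(
  series=[
    {"translation": [0.04, 0, 0], "angular": [0, 0, 0], "fingers": 0.05},
    {"translation": [0, 0, 0], "angular": [0, 0, 0], "fingers": 0.05},
  ],
)

```text
time: 17.0
eef_pos: [0.5612, 0.2965, 0.1448]
orientation: [-0.099, 0.995, 0.0, 0.001]
wrist_force: [-0.4, -0.3, 5.3]
grip_width: 0.0121
grip_force: 30.0
```

Request:
carry_out(
  series=[
    {"translation": [0.04, 0, 0], "angular": [0, 0, 0], "fingers": 0.05},
    {"translation": [0, 0, 0], "angular": [0, 0, 0], "fingers": 0.05},
  ],
)

```text
time: 17.2
eef_pos: [0.5611, 0.2965, 0.145]
orientation: [-0.099, 0.995, 0.0, 0.001]
wrist_force: [0.4, 0.2, 5.5]
grip_width: 0.0118
grip_force: 30.0
```

Request:
carry_out(
  series=[
    {"translation": [0.04, 0, 0], "angular": [0, 0, 0], "fingers": 0.05},
    {"translation": [0, 0, 0], "angular": [0, 0, 0], "fingers": 0.05},
  ],
)

```text
time: 17.4
eef_pos: [0.5609, 0.2964, 0.1451]
orientation: [-0.099, 0.995, 0.0, 0.002]
wrist_force: [1.6, -0.2, 5.1]
grip_width: 0.0116
grip_force: 30.0
```

Request:
carry_out(
  series=[
    {"translation": [0.04, 0, 0], "angular": [0, 0, 0], "fingers": 0.05},
    {"translation": [0, 0, 0], "angular": [0, 0, 0], "fingers": 0.05},
  ],
)

```text
time: 17.6
eef_pos: [0.5608, 0.2964, 0.1452]
orientation: [-0.099, 0.995, 0.0, 0.002]
wrist_force: [2.4, -0.1, 5.2]
grip_width: 0.0118
grip_force: 30.0
```

```bash
python3 av.py
```

```text
pos [0.5608 0.2964 0.1452] yaw 0.19809999999999994 zax [ 0.0039  0.0013 -1.    ] F [ 2.28  0.02  5.02  0.06 -0.5  -0.01] t 17.85 0.011887988746389558
knob->shaft tool mm [-0.73 -0.04 36.22]
```

The knob is just stuck on the shaft's top. Only the round side is chamfered, so a bias toward +x will be guided in. I'll hop up, shift to +x and retry.

Request:
carry_out(
  series=[
    {"translation": [0, 0, -0.6], "angular": [0, 0, 0], "fingers": 0.05},
    {"translation": [-0.32, 0, 0], "angular": [0, 0, 0], "fingers": 0.05},
    {"translation": [0, 0, 0], "angular": [0, 0, 0], "fingers": 0.05},
    {"translation": [0, 0, 0.3], "angular": [0, 0, 0], "fingers": 0.05},
    {"translation": [0, 0, 0.2], "angular": [0, 0, 0], "fingers": 0.05},
  ],
)

```text
time: 18.4
eef_pos: [0.562, 0.2965, 0.1436]
orientation: [-0.099, 0.995, -0.0, -0.001]
wrist_force: [0.3, 0.8, 0.8]
grip_width: 0.0116
grip_force: 30.0
```

Request:
carry_out(
  series=[
    {"translation": [0, 0, 0.1], "angular": [0, 0, 0], "fingers": 0.05},
    {"translation": [0, 0, 0], "angular": [0, 0, 0], "fingers": 0.05},
    {"translation": [0, 0, 0], "angular": [0, 0, 0], "fingers": 0.05},
  ],
)

```text
time: 18.7
eef_pos: [0.5622, 0.2966, 0.1434]
orientation: [-0.099, 0.995, -0.0, -0.0]
wrist_force: [0.2, 0.4, -0.0]
grip_width: 0.0117
grip_force: 30.0
```

```bash
python3 av.py
```

```text
pos [0.5623 0.2967 0.1436] yaw 0.19819999999999993 zax [-2.e-04 -0.e+00 -1.e+00] F [ 0.07 -0.09 -1.31  0.04  0.    0.02] t 18.95 0.011617244476329185
knob->shaft tool mm [ 0.58  0.04 34.56]
```

No contact force at z = 0.1436, so it is on the shaft. On down toward the collar.

Request:
carry_out(
  series=[
    {"translation": [0, 0, 0.2], "angular": [0, 0, 0], "fingers": 0.05},
    {"translation": [0, 0, 0.2], "angular": [0, 0, 0], "fingers": 0.05},
    {"translation": [0, 0, 0.2], "angular": [0, 0, 0], "fingers": 0.05},
    {"translation": [0, 0, 0.1], "angular": [0, 0, 0], "fingers": 0.05},
    {"translation": [0, 0, 0], "angular": [0, 0, 0], "fingers": 0.05},
  ],
)

```text
time: 19.5
eef_pos: [0.5622, 0.2966, 0.1362]
orientation: [-0.099, 0.995, -0.0, -0.0]
wrist_force: [0.3, -0.2, -1.4]
grip_width: 0.0117
grip_force: 30.0
```

Request:
carry_out(
  series=[
    {"translation": [0, 0, 0.2], "angular": [0, 0, 0], "fingers": 0.05},
    {"translation": [0, 0, 0.2], "angular": [0, 0, 0], "fingers": 0.05},
    {"translation": [0, 0, 0], "angular": [0, 0, 0], "fingers": 0.05},
  ],
)

```text
time: 19.8
eef_pos: [0.5622, 0.2966, 0.1322]
orientation: [-0.099, 0.995, -0.0, -0.0]
wrist_force: [0.5, -0.3, -1.6]
grip_width: 0.0118
grip_force: 30.0
```

```bash
python3 av.py
```

```text
pos [0.5623 0.2967 0.1325] yaw 0.19819999999999993 zax [-1.e-04 -1.e-04 -1.e+00] F [-0.05 -0.51 -1.07  0.04  0.01  0.  ] t 20.05 0.011658367998222317
knob->shaft tool mm [ 0.61  0.05 23.47]
```

Request:
carry_out(
  series=[
    {"translation": [0, 0, 0.15], "angular": [0, 0, 0], "fingers": 0.05},
    {"translation": [0, 0, 0.15], "angular": [0, 0, 0], "fingers": 0.05},
    {"translation": [0, 0, 0.15], "angular": [0, 0, 0], "fingers": 0.05},
    {"translation": [0, 0, 0], "angular": [0, 0, 0], "fingers": 0.05},
  ],
  grip_force=45,
)

```text
time: 20.5
eef_pos: [0.5627, 0.2968, 0.1291]
orientation: [-0.099, 0.995, 0.0, 0.001]
wrist_force: [-3.0, -0.3, 7.7]
grip_width: 0.0114
grip_force: 45.0
```

Request:
carry_out(
  series=[
    {"translation": [0, 0, 0.1], "angular": [0, 0, 0], "fingers": 0.05},
    {"translation": [0, 0, 0.1], "angular": [0, 0, 0], "fingers": 0.05},
    {"translation": [0, 0, 0], "angular": [0, 0, 0], "fingers": 0.05},
  ],
)

```text
time: 20.8
eef_pos: [0.5628, 0.2968, 0.1275]
orientation: [-0.099, 0.995, 0.0, 0.001]
wrist_force: [-4.1, -1.2, 9.0]
grip_width: 0.0117
grip_force: 45.0
```

```bash
python3 av.py
```

```text
pos [0.5627 0.2968 0.1276] yaw 0.19829999999999992 zax [ 1.2e-03  5.0e-04 -1.0e+00] F [-3.95 -1.84  9.02 -0.32  0.78 -0.01] t 21.05 0.011445916915419558
knob->shaft tool mm [ 1.11 -0.06 18.64]
```

Request:
carry_out(
  series=[
    {"translation": [0.05, -0.02, 0.1], "angular": [0, 0, 0], "fingers": 0.05},
    {"translation": [0.03, 0, 0.1], "angular": [0, 0, 0], "fingers": 0.05},
    {"translation": [0, 0, 0], "angular": [0, 0, 0], "fingers": 0.05},
  ],
)

```text
time: 21.4
eef_pos: [0.5627, 0.2968, 0.1269]
orientation: [-0.099, 0.995, 0.0, 0.002]
wrist_force: [-4.2, -1.8, 13.6]
grip_width: 0.0114
grip_force: 45.0
```

Request:
carry_out(
  series=[
    {"translation": [0.04, 0, 0.1], "angular": [0, 0, 0], "fingers": 0.05},
    {"translation": [0.03, 0, 0.1], "angular": [0, 0, 0], "fingers": 0.05},
    {"translation": [0, 0, 0], "angular": [0, 0, 0], "fingers": 0.05},
  ],
)

```text
time: 21.7
eef_pos: [0.5628, 0.2969, 0.1268]
orientation: [-0.099, 0.995, 0.001, 0.003]
wrist_force: [-6.2, -4.2, 22.6]
grip_width: 0.0113
grip_force: 45.0
```

```bash
python3 av.py
```

```text
pos [0.5628 0.2969 0.1268] yaw 0.19829999999999992 zax [ 0.0052  0.002  -1.    ] F [-6.470e+00 -3.900e+00  2.299e+01 -6.800e-01  1.320e+00  2.000e-02] t 21.95 0.01168128094612812
knob->shaft tool mm [ 1.27 -0.11 17.81]
```

At the stop: z held at 0.1268 while the force rose from 14 to 23 N. First contact was at about 0.132, so 5 mm of travel, which matches home plus full plunger travel. Handing in while pressed.

```bash
python3 -c "
from station import robot
print(robot.close_job())"
```

```text
the job is handed in; nothing more can be done
None
```

I handed the job in at about 22 s, with the knob home on the shaft and still held pressed against what the force and height readings show is the plunger's bottom stop (about 23 N); the arm never went near the cup, pen or dish.

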